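# Pack the labelling kit and hold its handle up

### The job

Put the loose marker pen flat into the open drawer of the grey labelling-kit case, let go of it, and push the drawer fully shut. Then squeeze in the release button on the front of the case's black grip bar, pull the telescoping handle straight up past its first stop to its second and last stop, and finish while still holding it there: it slides back down if let go. Leave the tape roll, the thermometer and the lidded cup where they are.

Things in the scene. Friction and masses are not known exactly. Their poses are not given: they have to be found in the camera images.
- marker: loose white and blue marker pen lying on the worktop, 135 long (along its own y), 17 wide, 16 high, 20 g. Origin: middle of its underside, z up. Grasp it across its 17 mm width at the middle.
- case: grey labelling-kit case, fixed to the worktop; 150 (its x) x 214 (its y) x 62 high. Origin: centre of its underside; its x points from the drawer front to the back of the case, z up. The drawer comes out of its -x end. The carrying handle stands on its top at x = 0: two upright tubes at y = +97 and -97 that carry the grip bar.
- drawer (a joint): opening of the drawer in m, 0 = shut, up to 0.115; it slides out along the case's -x with about 2 N of friction and stays where it is left. Starts 0.100 to 0.115 open.
- drawer_floor (a point): point on the drawer's floor (11 mm above the worktop), on its centre line, 56 mm behind the front panel's inner face: a good place for the middle of the marker, its length across the drawer (along y). Axes as the case's. Inside, the drawer is 170 wide (y), 138 long (x); walls 35 mm over the floor, front panel 46. Open, its floor is free back to the case's front face, 75 mm from the case's origin.
- drawer_front (a point): centre of the outer face of the drawer's front panel (208 wide, 52 high, 31 mm above the worktop); push it along the case's +x to shut. Axes as the case's. When shut it lies 86 mm from the case's origin in -x.
- grip_bar: black grip bar of the carrying handle, 212 long (its y), 24 thick (x), 24 high. Axes as the case's; its origin lies 110 mm below the bar's middle, so at the case's origin when the handle is down. Under the bar there are then 36 mm to the case's top, with a latch tongue 10 mm wide below the button.
- grip_at_button (a point): middle of the grip bar's section (12 mm inside its faces, 110 mm above the worktop with the handle down) at the button, 30 mm from the bar's middle towards its -y. Pinch the bar here from above, one finger on its front (-x) face over the button and one on its back: this squeezes the button in. Axes as the case's.
- button_face (a point): centre of the outer face of the release button, a grey block 34 long (y) and 14 high that stands 7 mm proud of the bar's front (-x) face; flush when fully in.
- release_button (a joint): how far the button is pressed in, m, 0 to 0.007 (along +x; spring of about 1.5 N at first and 5 N fully in). At 0 a hook locks the handle down; it is free from 0.005 on. The button need be in only while the handle leaves its lowest position.
- handle_upper (a joint): extension of the inner tubes, m, 0 (down) to 0.05 (first stop). They come out first, with about 3 N. If the raised handle is let go with the button out, it drops to about 0.012, where the hook rests on the case, and can be pulled up again.
- handle_lower (a joint): extension of the outer tubes, m, 0 (down) to 0.05 (with the inner tubes also out: the second, last stop). They follow with about 11 N upward against a spring, which pulls them back when let go. The whole bar travel is 0.10 m straight up.
- tape_roll: bystander: roll of pale tape, 104 across, 25 high, lying flat; origin: centre of its underside
- thermometer: bystander: dial probe thermometer lying flat, 179 long (its x), dial 45 wide at the +x end; origin: middle of its underside
- cup: bystander: white lidded cup, 66 across, 60 high; origin: centre of its underside

How it is judged:
By the outcome, as a careful person would: the job done as asked, in the order asked, and still so for the second after the job is handed in, while the arm keeps its last pose, push and grip.
It also fails if it takes over 72 s, if anything falls off the work surface, if the arm or the gripper's body presses on something with over 40 N, if the wrist force passes 120 N, or if a joint passes its speed limit or range.

### The arm

A 6-joint arm with a two-finger parallel gripper is mounted at the origin on a cart in front of the work surface, level with it; the furniture and walls round the work are solid. World frame = base frame: x ahead of the robot, y to its left, z up, the work surface at z = 0. Lengths are in mm, angles in rad, forces in N, time in s.
With the tool pointing down it reaches from about 275 to 750 mm from the base axis. Payload 10.2 kg.
Tool frame: the origin (TCP) lies midway between the tips of the shut fingers; the grasp point (between the pads) lies 19 mm behind it; z points along the fingers, y is the line along which they close (so a half turn about z gives the same grasp; the last joint's range is limited). The gripper opens to 85 mm and grips with 20 to 120 N. Pads are 22 mm wide; open, the fingers measure 114 mm over their backs; the gripper's body (76 mm by 85 mm) begins 54 mm behind the grasp point. The pads swing forward as they close: fully open they stand 13 mm farther back than shut.
Start: joints at [-1.478, 0.313, 1.498, -0, 1.331, -0.223], TCP at [163.04, -499.048, 231.294] pointing down, gripper open.
Joint ranges: [-2.94, 2.94], [-0.97, 2.17], [0.19, 2.56], [-1.23, 4.37], [0.02, 3.11], [-2.88, 2.88]. Speed limits (rad/s): [2.39, 2.39, 3.01, 3.14, 3.14, 3.14].

### API

Orientations are given as a unit quaternion [w, x, y, z].
In Python, from rig import sense, capture, finish_job, find_in, place_of gives the robot as it stands. The module is installed in compiled form; this text tells all that it offers.
- The arm moves only by the shell command python3 -m jog 'ROWS' [FORCE]. ROWS is JSON, a list of rows, each an object of numbers: "tx", "ty", "tz": the shift along the tool's x, y, z in mm; "ax", "ay", "az": the turn, a rotation vector about the tool's x, y, z in rad; "jaw": the closure, from -1 (fully open) to 1 (shut), so that 0 is half open. In form: [{"tx": .., "ty": .., "tz": .., "ax": .., "ay": .., "az": .., "jaw": ..}, ...]. A call has 1 to 5 rows; each row shifts and turns the commanded pose from where the row before left it, along the tool's axes as they then stand; what a row does not reach is not made up. A row lasts 1/8 s, in which the tool goes at most 62.5 mm and 10.7 degrees, less where a joint would pass 70% of its speed; a pose out of reach is approached as far as the arm can. A call with a gripper value outside its range is refused whole. The fingers move at their own pace and stop on an object; FORCE is the grip in N (left out, the last holds). Time passes only in rows, so rows that do not move let the fingers close. It gives the time, the measured TCP pose, the force, the opening and the grip force at its end, in the units of the state.
- sense(): the state, without advancing time (a new reading comes with each control period).
- capture(name): name is "scene" or "top" or "wrist"; returns a dict with "color" (420x560x3 uint8, red, green, blue), "depth" (420x560 float32, mm along the optical axis (not along the pixel's ray), 0 where there is no reading), "fx", "fy", "cx", "cy" (pixels), "k1" (the pictures are not rectified: a ray, as slopes to the right and down, at radius r is drawn at 1 + k1 r^2 times it, then the intrinsics apply), "camera_from_world" (4x4, takes a point from world to camera coordinates); the wrist camera has in their place "mount" (4x4, takes a point from camera to tool coordinates, whose origin is the TCP and whose axes are the flange's). Camera axes: x right, y up, looking along -z (the intrinsics and any distortion apply to the point x, -y, -z); pixel columns grow to the right and rows downward; lengths in mm; the calibration is good to about 2 mm. A picture is of the moment at which its call begins: read the wrist's pose just before it.
- finish_job(): hands the job in; it is judged then, once.
Trained networks look in the newest picture that a camera, given by its name, has taken for a name from the list of things; names that differ only in an ending like _2 or _b are one class to them, and where a whole thing is asked for, a point or a joint stands for the part that bears it (a point fixed in the world has none). Each returns a list of dicts, best first, with "conf" (0 to 1); they miss things now and then, are a little off and sometimes report something else, mostly with a low value. They report only what shows in the picture. A call takes as long as a camera call.
- find_in(query, camera): "centre" ([column, row] in pixels, amid what is visible of it).
- place_of(query, camera): "centre" ([column, row] in pixels: a listed point, or the origin of a listed thing).
The state is a dict: "time_s": time; "joints": joint angles; "dq": joint speeds; "tau": joint torques, N m; "eef_pos": TCP position; "ee_rot": TCP orientation; "force": force on the tool from outside, world axes, zero at the start; "wrist_torque": the same for the moment, N m; "grip_width": opening from 0.0 (shut) to 1.0 (fully open); "grip_force": force on a finger pad.
Only numpy, scipy, OpenCV 4.12 (cv2) and the standard library are available. Lean on these libraries where they do the work, as an engineer would, in place of code of your own. Each camera call takes 0.05 s, during which the arm holds its last target. There are 200 camera calls.

## Working session

There is one attempt and no reset: what is moved stays moved. The work goes in short steps, Python scripts to look and compute and a shell command to move; the robot and the scene stay as the last step left them, time stands still between calls to the robot, and variables do not carry over. Pictures are saved under pics/ and viewed, at most 10 in all, crops included, and the job is handed in when it is done.

```bash
mkdir -p pics
cat > h.py <<'E'
import numpy as np, cv2
from rig import sense, capture, find_in, place_of
from scipy.spatial.transform import Rotation as R
def tool(s=None):
    s=s or sense(); q=s['ee_rot']; T=np.eye(4)
    T[:3,:3]=R.from_quat([q[1],q[2],q[3],q[0]]).as_matrix(); T[:3,3]=s['eef_pos']; return T
def shot(cam):
    T=tool(); c=capture(cam)
    c['wfc']=T@np.array(c['mount']) if cam=='wrist' else np.linalg.inv(np.array(c['camera_from_world']))
    return c
def ray(c,px):
    d=np.array([(px[0]-c['cx'])/c['fx'],(px[1]-c['cy'])/c['fy']]); u=d.copy()
    for _ in range(20): u=d/(1+c['k1']*(u@u))
    return np.array([u[0],-u[1],-1.0])
def at_z(c,px,z):
    d=c['wfc'][:3,:3]@ray(c,px); o=c['wfc'][:3,3]; return o+d*(z-o[2])/d[2]
def at_depth(c,px):
    p=np.round(px).astype(int); w=c['depth'][max(p[1]-1,0):p[1]+2,max(p[0]-1,0):p[0]+2]; w=w[w>0]
    if len(w)==0: return None
    return c['wfc'][:3,:3]@(ray(c,px)*np.median(w))+c['wfc'][:3,3]
def proj(c,P):
    q=np.linalg.inv(c['wfc'])@np.append(P,1); u=np.array([q[0],-q[1]])/-q[2]; u=u*(1+c['k1']*(u@u))
    return [c['fx']*u[0]+c['cx'],c['fy']*u[1]+c['cy']]
def save(c,n): cv2.imwrite('pics/'+n,c['color'][:,:,::-1])
def local(P):
    "world point in the tool frame"
    return (np.linalg.inv(tool())@np.append(P,1))[:3]
E
python3 - <<'E'
from h import *
np.set_printoptions(precision=1,suppress=True)
Z=dict(marker=0,case=0,drawer_floor=11,drawer_front=31,grip_bar=0,grip_at_button=110,button_face=110,tape_roll=0,thermometer=0,cup=0)
for cam in ('scene','top'):
    c=shot(cam); save(c,cam+'.png'); print(cam,c['wfc'][:3,3])
    for n,z in Z.items():
        for f in (place_of,find_in):
            r=f(n,cam)[:1]
            for e in r: print(n,f.__name__,round(e['conf'],2),np.array(e['centre']),'z',at_z(c,e['centre'],z),'d',at_depth(c,e['centre']))
print(tool())
E
```

```text
scene [  -34.  -1082.3   724.5]
marker call 0.69 [304.8 299.2] z [ 419.6 -411.3    0. ] d [ 419.4 -411.6    0.3]
marker call 0.65 [303.9 297.5] z [ 421.  -404.3    0. ] d [ 419.1 -407.1    3.1]
case call 0.79 [239.3 182.7] z [564.1 377.8   0. ] d [ 196.2 -520.3  445.6]
case call 0.89 [251. 186.] z [596.1 321.7   0. ] d [572.3 268.6  27.4]
drawer_floor call 0.73 [231.9 193.1] z [486.1 274.3  11. ] d [ 175.9 -534.9  436.6]
drawer_floor call 0.76 [246.7 193.8] z [538.4 239.4  11. ] d [499.7 149.9  59.3]
drawer_front call 0.88 [248.  195.5] z [520.7 185.8  31. ] d [501.9 142.9  54.5]
grip_bar call 0.3 [251.6 247.8] z [ 395.2 -116.1    0. ] d [ 394.3 -118.1    1.4]
button_face call 0.45 [318.6 329.3] z [ 327.  -606.9  110. ] d [ 371.2 -548.7   34.7]
tape_roll call 0.71 [256.3 246.7] z [ 411.8 -117.6    0. ] d [ 411.3 -118.6    0.8]
tape_roll call 0.72 [259.2 242.3] z [432.  -98.3   0. ] d [ 430.1 -102.2    2.9]
thermometer call 0.16 [250.8 185.3] z [598.4 328.7   0. ] d [572.2 270.3  30. ]
cup call 0.86 [319.3 330.2] z [ 391.5 -525.2    0. ] d [ 374.  -548.1   29.8]
cup call 0.67 [319.8 3
[... 1096 characters left out ...]
335.   62.2]
button_face call 0.55 [159.3 188.9] z [541.8 350.3 110. ] d [539.7 346.9 120.1]
tape_roll call 0.9 [304.1 231.7] z [ 406.4 -125.7    0. ] d [ 406.4 -125.7   -0.2]
tape_roll call 0.91 [316.  225.7] z [ 426.9 -167.4    0. ] d [ 424.3 -166.1   24.5]
thermometer call 0.46 [272.6 235.4] z [394.5 -16.    0. ] d [394.5 -16.   -0.9]
thermometer call 0.47 [253.1 239.4] z [381.2  51.9   0. ] d [380.4  50.8  10.3]
cup call 0.74 [417.8 234.9] z [ 392.  -516.3    0. ] d [ 387.5 -499.8   56. ]
cup call 0.83 [423.7 235.3] z [ 390.5 -536.3    0. ] d [ 385.9 -518.8   56.7]
[[   1.     0.3   -0.   163. ]
 [   0.3   -1.    -0.  -499.1]
 [  -0.     0.    -1.   231.3]
 [   0.     0.     0.     1. ]]
```

```bash
python3 -c "
import cv2
a=cv2.imread('pics/top.png')[130:310,110:470]; cv2.imwrite('pics/topc.png',cv2.resize(a,None,fx=2.2,fy=2.2,interpolation=cv2.INTER_CUBIC))"
```

```text
(no output)
```

View pics/topc.png

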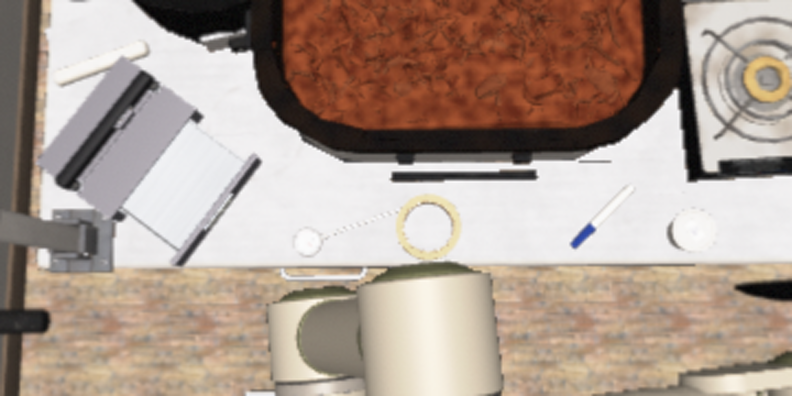

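The top view shows the marker (blue cap, crop 573,245 to 633,187). The case is yawed, with its bar from (68,185) to (150,77) and the drawer front from (180,262) to (258,158). A tall fixture stands near (80,240). I'll fit these from depth.

Run:
```python
from h import *
np.set_printoptions(precision=1,suppress=True)
c=shot('top'); D=c['depth']
P=np.full((420,560,3),np.nan)
for v in range(130,310):
    for u in range(110,470):
        if D[v,u]>0: P[v,u]=c['wfc'][:3,:3]@(ray(c,(u,v))*D[v,u])+c['wfc'][:3,3]
np.save('P.npy',P)
def cr(x,y): return (x/2.2+110,y/2.2+130)
for n,z,a in [('bar',122,[(68,185),(150,77)]),('front',57,[(180,262),(258,158)]),('marker',8,[(574,244),(632,188)])]:
    e=[at_z(c,cr(*p),z)[:2] for p in a]; d=e[1]-e[0]; print(n,e[0],e[1],'mid',(e[0]+e[1])/2,'len',np.hypot(*d),'yaw',np.degrees(np.arctan2(d[1],d[0])))
Q=P[130:310,110:470].reshape(-1,3); Q=Q[~np.isnan(Q).any(1)]
def box(sel,n):
    q=Q[sel][:,:2].astype(np.float32)
    if len(q)>5: 
        r=cv2.minAreaRect(q); print(n,len(q),r)
reg=(Q[:,1]>170)
bar=reg&(Q[:,2]>112)&(Q[:,2]<130)&(np.hypot(Q[:,0]-545,Q[:,1]-345)<130); box(bar,'bar')
top=reg&(Q[:,2]>50)&(Q[:,2]<68)&(np.hypot(Q[:,0]-530,Q[:,1]-330)<150)&(Q[:,0]>440); box(top,'casetop')
fr=reg&(Q[:,2]>46)&(Q[:,2]<62)&(np.hypot(Q[:,0]-423,Q[:,1]-200)<115)&(Q[:,0]*.75+Q[:,1]*.6<.75*450+.6*220); box(fr,'front')
m=(np.hypot(Q[:,0]-424,Q[:,1]+391)<85)&(Q[:,2]>6)&(Q[:,2]<25); box(m,'marker')
# obstacles near case: height map coarse
for x in range(640,300,-25):
    print(x,[ (lambda s:int(Q[s,2].max()) if s.any() else -1)((abs(Q[:,0]-x)<12)&(abs(Q[:,1]-y)<12)) for y in range(475,125,-25)])
```

```text
bar [457.2 402.3] [618.7 287.3] mid [537.9 344.8] len 198.24121706633144 yaw -35.4435603549391
front [346.6 250.5] [505.1 134.5] mid [425.9 192.5] len 196.3461830606629 yaw -36.182076038721206
marker [ 372.  -353.8] [ 459.1 -447.8] mid [ 415.5 -400.8] len 128.12574217098071 yaw -47.215174378745125
bar 502 ((540.3134765625, 352.45904541015625), (32.19784927368164, 211.26649475097656), 53.250057220458984)
casetop 2058 ((528.2593994140625, 337.96234130859375), (199.54554748535156, 216.7842559814453), 52.728641510009766)
front 179 ((408.6021423339844, 216.4808349609375), (48.681861877441406, 150.231201171875), 37.64036178588867)
marker 180 ((410.9678955078125, -393.634033203125), (150.7627716064453, 115.53670501708984), 84.4111557006836)
640 [30, 30, 23, 9, 65, 66, 70, 120, 6, 7, 5, 7, 5, 2]
615 [6, 6, 3, 65, 68, 67, 125, 127, 117, 4, 4, 6, 5, 5]
590 [4, 5, 63, 66, 67, 111, 126, 125, 69, 66, 62, 3, 5, 5]
565 [4, -1, 65, 67, 68, 124, 126, 68, 67, 67, 47, 7, 5, 6]
540 [4, 63, 67, 67, 124, 126, 120, 66, 67, 62, 47, 51, 5, 4]
515 [65, 67, 67, 122, 124, 120, 66, 66, 62, 17, 16, 15, 47, 59]
490 [64, 67, 62, 126, 123, 68, 70, 66, 15, 16, 16, 19, 58, 61]
465 [3, 6, 124, 127, 67, 67, 70, 16, 16, 18, 16, 58, 60, 59]
440 [16, 16, 21, 67, 65, 65, 64, 16, 15, 15, 15, 67, 62, 6]
415 [18, 72, 78, 79, 66, 63, 46, 29, 15, 17, 61, 60, 8, 3]
390 [-894, -900, -894, 328, 18, 4, 7, 46, 44, 60, 59, 5, 6, 4]
365 [14, 77, 273, 326, 19, 5, 4, 6, 45, 59, 46, 3, 7, 7]
340 [15, 24, 20, 19, 19, 0, 3, 0, 58, 57, 0, 0, 0, 4]
315 [-888, -886, -881, -889, -890, -882, -888, -884, -887, -888, -890, -893, -906, -1]
```

```bash
python3 - <<'E'
from h import *
P=np.load('P.npy').reshape(-1,3); P=P[~np.isnan(P).any(1)]
for x in range(700,300,-40):
    print(x,[ (lambda s:int(P[s,2].max()) if s.any() else -1)((abs(P[:,0]-x)<20)&(abs(P[:,1]-y)<20)) for y in range(460,-520,-40)])
E
python3 -m jog '[{"tx":50,"ty":-5},{"tx":50,"ty":-5},{"tx":50,"ty":-5},{"tx":50,"ty":-5},{"tx":50,"ty":-5}]'
python3 -m jog '[{"az":-0.18},{"az":-0.18},{"az":-0.18},{"az":-0.18},{"az":-0.18}]'
python3 -m jog '[{"az":-0.18},{"az":-0.18},{"az":-0.18},{"az":-0.18},{"az":-0.18}]'
python3 - <<'E'
from h import *
np.set_printoptions(precision=1,suppress=True)
print(tool(),sense()['joints'])
c=shot('wrist'); save(c,'w1.png'); np.save('w1.npy',c['depth'])
for f in (place_of,find_in):
    for e in f('marker','wrist')[:2]: print(f.__name__,e,at_z(c,e['centre'],0),at_depth(c,e['centre']))
E
```

```text
700 [7, 22, 29, 30, 210, 230, 235, 235, 233, 228, 182, 181, 195, 195, 191, 193, 194, 202, 209, 195, 206, 208, 209, 227, 169]
660 [32, 34, 66, 70, 5, 6, 10, 89, 220, 229, 181, 181, 193, 191, 191, 189, 197, 191, 197, 189, 209, 206, 214, 228, 169]
620 [23, 63, 68, 122, 127, 65, 6, 7, 5, 230, 191, 193, 189, 197, 199, 200, 200, 189, 192, 189, 201, 196, 232, 228, -4]
580 [5, 67, 68, 126, 125, 69, 62, 5, 6, 229, 230, 190, 192, 192, 187, 190, 187, 193, 193, 197, 202, 201, 228, 227, 5]
540 [66, 67, 124, 126, 119, 67, 51, 47, 6, 226, 229, 230, 228, 180, 182, 183, 182, 183, 186, 186, 227, 229, 228, 224, 6]
500 [68, 123, 126, 104, 70, 17, 16, 59, 61, 6, 224, 227, 230, 233, 229, 229, 230, 228, 230, 229, 230, 228, 223, 5, 6]
460 [67, 127, 124, 70, 65, 18, 17, 64, 51, 6, 7, 5, 7, 132, 136, 138, 138, 135, 134, 119, 6, 6, 20, 16, 6]
420 [18, 322, 73, 65, 46, 17, 61, 67, 6, 6, 4, 5, 8, 27, 33, 29, 28, 6, 5, 6, 4, 17, 19, 7, 64]
380 [77, 328, 81, 7, 47, 59, 60, 7, 6, 15, 18, 11, 7, 22, 27, 29, 29, 5, 6, 6, 16, 17, 7, 7, 66]
340 [24, 77, 60, 5, 6, 58, 5, 6, 7, 3, 11, 4, 5, 7, 27, 30, 4, 3, 4, 2, 3, 3, 6, 6, 61]
[[   1.     0.3   -0.   163. ]
 [   0.3   -1.    -0.  -499.1]
 [  -0.     0.    -1.   231.3]
 [   0.     0.     0.     1. ]] [-1.5  0.3  1.5 -0.   1.3 -0.2]schema error: expected keys tx, ty, tz, ax, ay, az, jaw
schema error: expected keys tx, ty, tz, ax, ay, az, jaw
schema error: expected keys tx, ty, tz, ax, ay, az, jaw
```

View pics/w1.png

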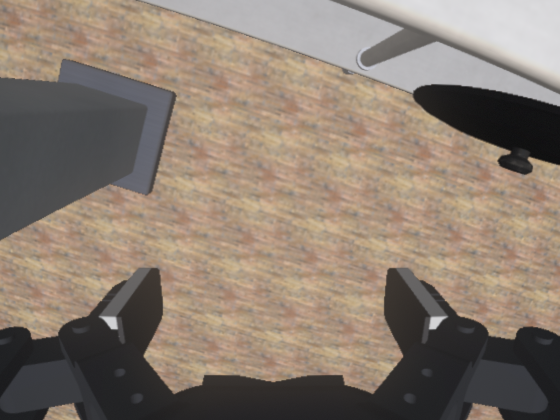

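The wrist view shows only the floor and the edge of the worktop, because the rows were refused: every key is required. The oven dish is 230 high and close to the marker, so I'll check the camera side and the dish edge while starting the move.

```bash
python3 - <<'E'
from h import *
np.set_printoptions(precision=1,suppress=True)
c=shot('wrist'); print(np.array(c['mount']))
P=np.load('P.npy').reshape(-1,3); P=P[~np.isnan(P).any(1)]
for y in range(-300,-480,-20):
    s=(abs(P[:,1]-y)<10)&(P[:,2]>80)&(P[:,0]>300)&(P[:,0]<700); print(y,P[s,0].min() if s.any() else None)
E
python3 -m jog '[{"tx":50,"ty":-5,"tz":-6,"ax":0,"ay":0,"az":0,"jaw":-1},{"tx":50,"ty":-5,"tz":-6,"ax":0,"ay":0,"az":0,"jaw":-1},{"tx":50,"ty":-5,"tz":-6,"ax":0,"ay":0,"az":0,"jaw":-1},{"tx":50,"ty":-5,"tz":-6,"ax":0,"ay":0,"az":0,"jaw":-1},{"tx":40,"ty":-5,"tz":-6,"ax":0,"ay":0,"az":0,"jaw":-1}]'
```

```text
[[   0.     1.     0.3   67.9]
 [   1.    -0.    -0.     0.4]
 [  -0.     0.3   -1.  -143.2]
 [   0.     0.     0.     1. ]]
-300 486.98276956692365
-320 487.12779527036577
-340 487.89468069318093
-360 491.03612815301346
-380 494.85958459821717
-400 506.4420354104582
-420 521.5198414737996
-440 535.6656313407741
-460 561.2279231006396
time_s: 2.98
eef_pos: [385.0, -399.7, 261.5]
ee_rot: [0.0, 0.987, 0.158, 0.0]
force: [0.2, -0.7, -0.4]
grip_width: 1.003
grip_force: 0.0
```

```bash
python3 -m jog '[{"tx":0,"ty":0,"tz":0,"ax":0,"ay":0,"az":-0.18,"jaw":-1},{"tx":0,"ty":0,"tz":0,"ax":0,"ay":0,"az":-0.18,"jaw":-1},{"tx":0,"ty":0,"tz":0,"ax":0,"ay":0,"az":-0.18,"jaw":-1},{"tx":0,"ty":0,"tz":0,"ax":0,"ay":0,"az":-0.18,"jaw":-1},{"tx":0,"ty":0,"tz":0,"ax":0,"ay":0,"az":-0.18,"jaw":-1}]' >/dev/null
python3 -m jog '[{"tx":0,"ty":0,"tz":0,"ax":0,"ay":0,"az":-0.18,"jaw":-1},{"tx":0,"ty":0,"tz":0,"ax":0,"ay":0,"az":-0.18,"jaw":-1},{"tx":0,"ty":0,"tz":0,"ax":0,"ay":0,"az":-0.18,"jaw":-1},{"tx":0,"ty":0,"tz":0,"ax":0,"ay":0,"az":-0.18,"jaw":-1},{"tx":0,"ty":0,"tz":0,"ax":0,"ay":0,"az":-0.18,"jaw":-1}]'
python3 - <<'E'
from h import *
np.set_printoptions(precision=2,suppress=True)
print(tool(),sense()['joints'])
c=shot('wrist'); save(c,'w2.png'); np.save('w2.npy',c['depth'])
for f in (place_of,find_in):
    for e in f('marker','wrist')[:2]: print(f.__name__,e,at_z(c,e['centre'],0),at_depth(c,e['centre']))
E
```

```text
time_s: 4.22
eef_pos: [383.4, -400.8, 261.3]
ee_rot: [-0.0, 0.488, 0.873, 0.0]
force: [0.3, 0.0, 0.6]
grip_width: 0.996
grip_force: 0.0
[[  -0.52    0.85   -0.    383.4 ]
 [   0.85    0.52    0.   -400.76]
 [   0.     -0.     -1.    261.26]
 [   0.      0.      0.      1.  ]] [-1.02  0.36  1.35 -0.    1.43 -1.57]
call {'centre': [300.1, 183.1], 'conf': 0.76} [ 416.95 -398.83    0.  ] [ 414.19 -396.6    16.18]
call {'centre': [297.8, 182.4], 'conf': 0.61} [ 414.4  -399.49    0.  ] [ 411.73 -397.23   16.2 ]
call {'centre': [214.7, 279.4], 'conf': 0.33} [ 393.73 -548.4     0.  ] [ 386.84 -517.6    60.73]
```

View pics/w2.png

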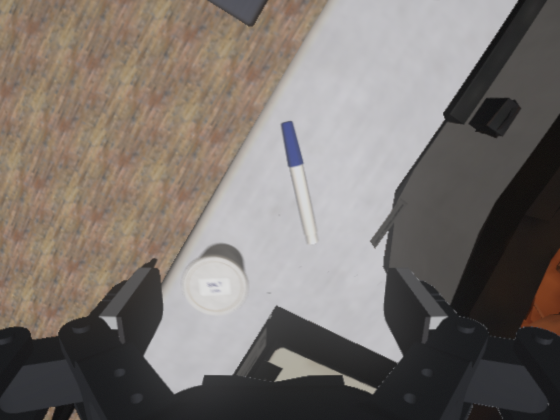

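The marker runs from (288,122) to (312,243), with the cup at (215,285) and the dish corner on the right. Next I'll compute its axis and the offset to it.

Run:
```python
from h import *
np.set_printoptions(precision=2,suppress=True)
c=shot('wrist'); T=tool()
img=cv2.cvtColor(c['color'],cv2.COLOR_RGB2HSV)
# depth-based mask: points 5..25 mm high around the marker
pts=[]
for v in range(110,256):
    for u in range(265,335):
        p=at_z(c,(u,v),0)
        d=c['depth'][v,u]
        if d<=0: continue
        q=c['wfc'][:3,:3]@(ray(c,(u,v))*d)+c['wfc'][:3,3]
        if 6<q[2]<24: pts.append(q)
q=np.array(pts); r=cv2.minAreaRect(q[:,:2].astype(np.float32)); print(len(q),r,q[:,2].max(),np.median(q[:,2]))
m=q[:,:2].mean(0); w,V=np.linalg.eigh(np.cov((q[:,:2]-m).T)); d=V[:,1]; print(m,'yaw',np.degrees(np.arctan2(d[1],d[0])))
e=[at_z(c,p,10) for p in [(288,122),(312,243)]]; print(e,(e[0]+e[1])/2,np.linalg.norm(e[1]-e[0]))
ty=np.degrees(np.arctan2(T[1,0],T[0,0])); print('tool x yaw',ty)
```

```text
1711 ((415.0245361328125, -399.29730224609375), (16.161203384399414, 134.14060974121094), 43.558753967285156) 18.67925934533207 14.755443104680182
[ 413.11 -397.12] yaw 133.96453773347406
[array([ 370.88, -350.11,   10.  ]), array([ 462.76, -448.3 ,   10.  ])] [ 416.82 -399.21   10.  ] 134.47582281324247
tool x yaw 121.0081320511918
```

```bash
python3 -m jog '[{"tx":-15,"ty":28,"tz":0,"ax":0,"ay":0,"az":-0.11,"jaw":0},{"tx":0,"ty":0,"tz":10,"ax":0,"ay":0,"az":-0.11,"jaw":0},{"tx":0,"ty":0,"tz":50,"ax":0,"ay":0,"az":0,"jaw":0},{"tx":0,"ty":0,"tz":50,"ax":0,"ay":0,"az":0,"jaw":0},{"tx":0,"ty":0,"tz":50,"ax":0,"ay":0,"az":0,"jaw":0}]'
python3 -m jog '[{"tx":0,"ty":0,"tz":0,"ax":0,"ay":0,"az":0,"jaw":0},{"tx":0,"ty":0,"tz":0,"ax":0,"ay":0,"az":0,"jaw":0}]'
python3 - <<'E'
from h import *
np.set_printoptions(precision=2,suppress=True)
T=tool();print(local([415,-399.2,8]),np.degrees(np.arctan2(T[1,0],T[0,0])))
c=shot('wrist'); save(c,'w3.png')
for f in (place_of,find_in):
    for e in f('marker','wrist')[:1]: print(f.__name__,e,at_z(c,e['centre'],0))
pts=[]
for v in range(0,420):
    for u in range(150,400):
        d=c['depth'][v,u]
        if d<=0: continue
        q=c['wfc'][:3,:3]@(ray(c,(u,v))*d)+c['wfc'][:3,3]
        if 8<q[2]<20 and np.hypot(q[0]-415,q[1]+399)<80: pts.append(q)
q=np.array(pts); print(len(q), cv2.minAreaRect(q[:,:2].astype(np.float32)))
E
```

```text
time_s: 5.05
eef_pos: [415.1, -399.0, 99.9]
ee_rot: [0.0, 0.394, 0.919, -0.0]
force: [1.5, -1.2, 0.3]
grip_width: 0.502
grip_force: 0.0
time_s: 5.3
eef_pos: [415.8, -400.0, 103.5]
ee_rot: [0.001, 0.393, 0.92, -0.001]
force: [0.5, -1.0, 1.6]
grip_width: 0.504
grip_force: 0.0
[ 1.39 -0.01 95.46] 133.75962152053373
call {'centre': [274.0, 208.7], 'conf': 0.67} [ 417.05 -400.5     0.  ]
4499 ((415.5174255371094, -399.27142333984375), (15.843172073364258, 134.7869110107422), 44.03020095825195)
```

```bash
python3 -m jog '[{"tx":0,"ty":0,"tz":30,"ax":0,"ay":0,"az":0,"jaw":0},{"tx":0,"ty":0,"tz":30,"ax":0,"ay":0,"az":0,"jaw":0},{"tx":0,"ty":0,"tz":25,"ax":0,"ay":0,"az":0,"jaw":0},{"tx":0,"ty":0,"tz":14,"ax":0,"ay":0,"az":0,"jaw":0},{"tx":0,"ty":0,"tz":0,"ax":0,"ay":0,"az":0,"jaw":0}]' 25
python3 -m jog '[{"tx":0,"ty":0,"tz":0,"ax":0,"ay":0,"az":0,"jaw":1},{"tx":0,"ty":0,"tz":0,"ax":0,"ay":0,"az":0,"jaw":1},{"tx":0,"ty":0,"tz":0,"ax":0,"ay":0,"az":0,"jaw":1},{"tx":0,"ty":0,"tz":0,"ax":0,"ay":0,"az":0,"jaw":1},{"tx":0,"ty":0,"tz":0,"ax":0,"ay":0,"az":0,"jaw":1}]' 25
```

```text
time_s: 6.08
eef_pos: [415.2, -399.2, 2.5]
ee_rot: [-0.0, 0.392, 0.92, 0.0]
force: [0.5, -0.5, 0.5]
grip_width: 0.505
grip_force: 0.0
time_s: 6.7
eef_pos: [415.5, -399.6, 3.6]
ee_rot: [0.001, 0.392, 0.92, -0.001]
force: [-1.5, 0.7, 6.5]
grip_width: 0.173
grip_force: 24.7
```

```bash
python3 -m jog '[{"tx":0,"ty":0,"tz":-40,"ax":0,"ay":0,"az":0,"jaw":1},{"tx":0,"ty":0,"tz":-60,"ax":0,"ay":0,"az":0,"jaw":1},{"tx":0,"ty":0,"tz":-60,"ax":0,"ay":0,"az":0,"jaw":1},{"tx":0,"ty":0,"tz":-60,"ax":0,"ay":0,"az":0,"jaw":1},{"tx":0,"ty":0,"tz":-60,"ax":0,"ay":0,"az":0,"jaw":1}]'
python3 -m jog '[{"tx":36,"ty":34.5,"tz":0,"ax":0,"ay":0,"az":0,"jaw":1},{"tx":36,"ty":34.5,"tz":0,"ax":0,"ay":0,"az":0,"jaw":1},{"tx":36,"ty":34.5,"tz":0,"ax":0,"ay":0,"az":0,"jaw":1},{"tx":36,"ty":34.5,"tz":0,"ax":0,"ay":0,"az":0,"jaw":1},{"tx":36,"ty":34.5,"tz":0,"ax":0,"ay":0,"az":0,"jaw":1}]'
python3 -m jog '[{"tx":36,"ty":34.5,"tz":0,"ax":0,"ay":0,"az":0,"jaw":1},{"tx":36,"ty":34.5,"tz":0,"ax":0,"ay":0,"az":0,"jaw":1},{"tx":36,"ty":34.5,"tz":0,"ax":0,"ay":0,"az":0,"jaw":1},{"tx":36,"ty":34.5,"tz":0,"ax":0,"ay":0,"az":0,"jaw":1},{"tx":36,"ty":34.5,"tz":0,"ax":0,"ay":0,"az":0,"jaw":1}]'
```

```text
time_s: 7.32
eef_pos: [414.9, -398.7, 284.8]
ee_rot: [0.0, 0.392, 0.92, -0.0]
force: [0.4, -0.7, -1.0]
grip_width: 0.17
grip_force: 24.7
time_s: 7.95
eef_pos: [414.6, -148.1, 282.7]
ee_rot: [0.0, 0.392, 0.92, -0.0]
force: [1.6, -0.1, -0.3]
grip_width: 0.168
grip_force: 24.7
time_s: 8.57
eef_pos: [414.3, 101.2, 282.8]
ee_rot: [0.001, 0.392, 0.92, 0.0]
force: [0.5, -0.9, -0.5]
grip_width: 0.169
grip_force: 24.7
```

```bash
python3 -m jog '[{"tx":27,"ty":36,"tz":0,"ax":0,"ay":0,"az":0,"jaw":1},{"tx":27,"ty":36,"tz":0,"ax":0,"ay":0,"az":0,"jaw":1},{"tx":0,"ty":0,"tz":0,"ax":0,"ay":0,"az":-0.17,"jaw":1},{"tx":0,"ty":0,"tz":0,"ax":0,"ay":0,"az":0,"jaw":1},{"tx":0,"ty":0,"tz":0,"ax":0,"ay":0,"az":0,"jaw":1}]'
python3 - <<'E'
from h import *
np.set_printoptions(precision=1,suppress=True)
T=tool();print(T,np.degrees(np.arctan2(T[1,0],T[0,0])))
Z=dict(drawer_floor=11,drawer_front=31,case=0,grip_bar=0,grip_at_button=110,button_face=110)
for cam in('wrist','top'):
    c=shot(cam); save(c,cam+'4.png')
    for n,z in Z.items():
        for e in place_of(n,cam)[:1]: print(cam,n,round(e['conf'],2),np.array(e['centre']),at_z(c,e['centre'],z),at_depth(c,e['centre']))
    if cam=='wrist':
        import pickle; pickle.dump(c,open('w4.pkl','wb'))
E
```

```text
time_s: 9.2
eef_pos: [429.2, 188.0, 282.5]
ee_rot: [0.0, 0.314, 0.949, 0.0]
force: [0.3, -0.8, 0.9]
grip_width: 0.17
grip_force: 24.7
[[ -0.8   0.6   0.  429.2]
 [  0.6   0.8   0.  188. ]
 [ -0.    0.   -1.  282.5]
 [  0.    0.    0.    1. ]] 143.3586434386483
wrist drawer_floor 0.56 [338.5 160.2] [466.1 250.6  11. ] [465.9 250.5  12.1]
wrist case 0.88 [448.  157.7] [541.3 355.5   0. ] [516.7 336.7  62.9]
wrist grip_at_button 0.59 [496.5 212.8] [568.4 334.9 110. ] [561.5 331.1 121.3]
wrist button_face 0.87 [477.5 210. ] [555.2 321.6 110. ] [555.7 321.8 109.1]
top drawer_floor 0.89 [195.1 217.1] [459.9 254.   11. ] [390.7 121.8 545.7]
top drawer_front 0.84 [209.7 226.4] [424.7 197.9  31. ] [424.7 197.9  31. ]
top grip_at_button 0.54 [164.5 181. ] [568.1 334.2 110. ] [565.9 331.  119.8]
```

View pics/wrist4.png

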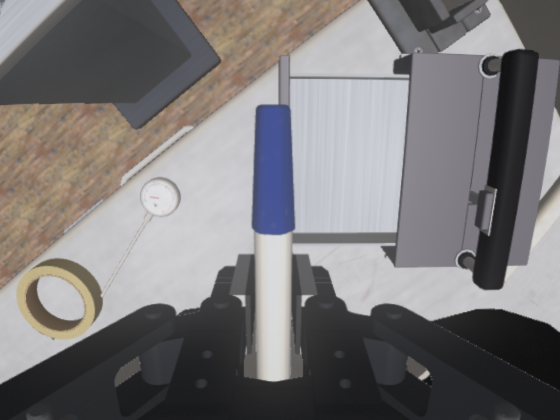

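The wrist view shows the marker held (blue end at 272,110) beside the drawer (floor 292–405, 78–238). The case front edge runs from (413,57) to (398,265), the bar from (520,52) to (487,287), and the button is at (485,208). Next is a fit of the case pose.

Run:
```python
from h import *
import pickle
np.set_printoptions(precision=2,suppress=True)
c=pickle.load(open('w4.pkl','rb'))
v,u=np.mgrid[0:420,250:560]; v=v.ravel();u=u.ravel(); d=c['depth'][v,u]
P=np.array([c['wfc'][:3,:3]@(ray(c,(a,b))*k)+c['wfc'][:3,3] if k>0 else [0,0,-99] for a,b,k in zip(u,v,d)])
np.save('P4.npy',P)
a=np.radians(53.5); 
def loc(yaw,O,P): 
    k=np.radians(yaw); X=np.array([np.cos(k),np.sin(k)]);Y=np.array([-X[1],X[0]]); q=P[:,:2]-O; return q@X,q@Y
O=np.array([540,350.])
x,y=loc(53.5,O,P); z=P[:,2]
bar=(z>117)&(z<127)&(abs(x)<40)&(abs(y)<130); print('bar',bar.sum(),cv2.minAreaRect(P[bar][:,:2].astype(np.float32)),np.median(z[bar]))
# bar centreline
pb=P[bar][:,:2]; m=pb.mean(0); w,V=np.linalg.eigh(np.cov((pb-m).T)); print(m,np.degrees(np.arctan2(V[1,1],V[0,1])))
yy=(pb-m)@V[:,1]; print('span',yy.min(),yy.max(), 'mid',m+V[:,1]*(yy.min()+yy.max())/2)
top=(z>58)&(z<67)&(x>-85)&(x<-25)&(abs(y)<120)
# front edge: min x per y bin
e=[]
for k in range(-95,96,10):
    s=top&(abs(y-k)<5)
    if s.sum()>5: i=np.where(s)[0][np.argmin(x[s])]; e.append(P[i,:2])
e=np.array(e); l=cv2.fitLine(e.astype(np.float32),cv2.DIST_HUBER,0,0.01,0.01).ravel(); print('front edge dir',np.degrees(np.arctan2(l[1],l[0])),l[2:])
ys=y[top]; print('top y span',np.percentile(ys,[.5,99.5]),np.median(z[top]))
fr=(z>48)&(z<62)&(x<-150)&(x>-230)&(abs(y)<130); print('panel x',np.percentile(x[fr],[1,50,99]),'y',np.percentile(y[fr],[.5,99.5]))
fl=(z>5)&(z<20)&(x<-60)&(x>-200)&(abs(y)<80);print('floor x',np.percentile(x[fl],[1,99]),np.median(z[fl]))
```

```text
bar 6507 ((539.7294311523438, 353.30596923828125), (30.92071533203125, 209.75466918945312), 52.97312927246094) 122.06803797556353
[535.7  357.45] 143.1705532471547
span -110.59317691156951 99.15737508560952 mid [540.27 354.03]
front edge dir -36.663246 [516.04 281.87]
top y span [-103.76  107.44] 62.65576079827585
panel x [-190.35 -185.69 -180.81] y [ 19.71 104.67]
floor x [-175.41  -61.23] 11.650708880156685
```

```bash
python3 -m jog '[{"tx":5,"ty":36.5,"tz":0,"ax":0,"ay":0,"az":0,"jaw":1},{"tx":4.7,"ty":36.5,"tz":0,"ax":0,"ay":0,"az":0,"jaw":1},{"tx":0,"ty":0,"tz":50,"ax":0,"ay":0,"az":0,"jaw":1},{"tx":0,"ty":0,"tz":55,"ax":0,"ay":0,"az":0,"jaw":1},{"tx":0,"ty":0,"tz":55,"ax":0,"ay":0,"az":0,"jaw":1}]'
python3 -m jog '[{"tx":0,"ty":0,"tz":25,"ax":0,"ay":0,"az":0,"jaw":1},{"tx":0,"ty":0,"tz":0,"ax":0,"ay":0,"az":0,"jaw":1},{"tx":0,"ty":0,"tz":0,"ax":0,"ay":0,"az":0,"jaw":1}]'
python3 - <<'E'
from h import *
np.set_printoptions(precision=1,suppress=True)
T=tool();print(local([464.8,252.4,15]))
c=shot('wrist'); save(c,'w5.png')
for e in place_of('drawer_floor','wrist')[:1]: print(e,at_z(c,e['centre'],11))
E
```

```text
time_s: 10.52
eef_pos: [464.7, 252.9, 120.7]
ee_rot: [0.0, 0.313, 0.95, 0.0]
force: [0.4, -0.4, -0.1]
grip_width: 0.171
grip_force: 24.8
time_s: 10.9
eef_pos: [465.6, 253.1, 98.6]
ee_rot: [0.001, 0.313, 0.95, 0.001]
force: [0.2, 0.0, 0.5]
grip_width: 0.168
grip_force: 24.8
[ 0.3 -1.2 83.6]
```

View pics/w5.png

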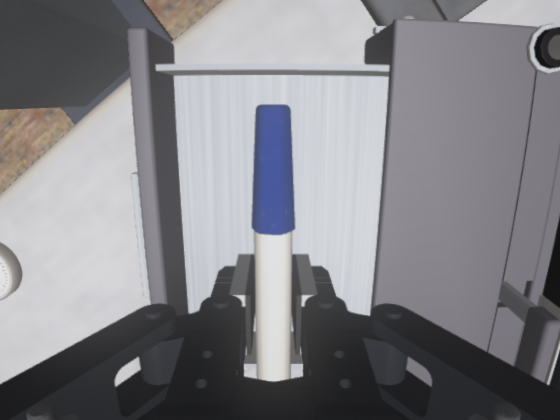

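The marker is centred and parallel to the drawer floor, which spans columns 180–385. I'll lower it.

```bash
python3 -m jog '[{"tx":0,"ty":0,"tz":30,"ax":0,"ay":0,"az":0,"jaw":1},{"tx":0,"ty":0,"tz":30,"ax":0,"ay":0,"az":0,"jaw":1},{"tx":0,"ty":0,"tz":16,"ax":0,"ay":0,"az":0,"jaw":1},{"tx":0,"ty":0,"tz":5,"ax":0,"ay":0,"az":0,"jaw":1},{"tx":0,"ty":0,"tz":0,"ax":0,"ay":0,"az":0,"jaw":1}]'
python3 -m jog '[{"tx":0,"ty":0,"tz":1,"ax":0,"ay":0,"az":0,"jaw":1},{"tx":0,"ty":0,"tz":0,"ax":0,"ay":0,"az":0,"jaw":1}]'
```

```text
time_s: 11.62
eef_pos: [465.2, 253.0, 17.0]
ee_rot: [0.0, 0.313, 0.95, 0.0]
force: [-0.7, -0.2, -0.4]
grip_width: 0.167
grip_force: 24.8
time_s: 11.88
eef_pos: [465.0, 253.0, 15.8]
ee_rot: [0.0, 0.313, 0.95, 0.0]
force: [-0.2, -0.4, -0.4]
grip_width: 0.169
grip_force: 24.8
```

```bash
python3 -m jog '[{"tx":0,"ty":0,"tz":1.2,"ax":0,"ay":0,"az":0,"jaw":1},{"tx":0,"ty":0,"tz":0,"ax":0,"ay":0,"az":0,"jaw":1},{"tx":0,"ty":0,"tz":0,"ax":0,"ay":0,"az":0,"jaw":0.3},{"tx":0,"ty":0,"tz":0,"ax":0,"ay":0,"az":0,"jaw":0},{"tx":0,"ty":0,"tz":0,"ax":0,"ay":0,"az":0,"jaw":0}]'
python3 -m jog '[{"tx":0,"ty":0,"tz":0,"ax":0,"ay":0,"az":0,"jaw":0},{"tx":0,"ty":0,"tz":-20,"ax":0,"ay":0,"az":0,"jaw":0},{"tx":0,"ty":0,"tz":-40,"ax":0,"ay":0,"az":0,"jaw":0},{"tx":0,"ty":0,"tz":-40,"ax":0,"ay":0,"az":0,"jaw":0},{"tx":0,"ty":0,"tz":-30,"ax":0,"ay":0,"az":0,"jaw":0}]'
python3 - <<'E'
from h import *
np.set_printoptions(precision=1,suppress=True)
c=shot('wrist'); save(c,'w6.png')
for n,z in(('marker',11),('drawer_floor',11)):
    for e in place_of(n,'wrist')[:1]: print(n,e,at_z(c,e['centre'],z))
E
```

```text
time_s: 12.5
eef_pos: [464.7, 252.8, 14.0]
ee_rot: [-0.0, 0.313, 0.95, -0.0]
force: [0.1, 0.0, 0.3]
grip_width: 0.5
grip_force: 0.0
time_s: 13.12
eef_pos: [464.9, 252.9, 145.8]
ee_rot: [0.001, 0.313, 0.95, 0.0]
force: [0.1, -0.2, -0.1]
grip_width: 0.501
grip_force: 0.0
marker {'centre': [273.9, 196.7], 'conf': 0.56} [465.6 253.3  11. ]
drawer_floor {'centre': [267.9, 196.7], 'conf': 0.91} [462.9 249.6  11. ]
```

View pics/w6.png

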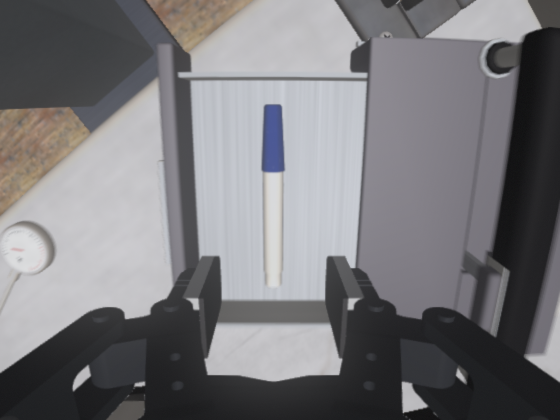

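The marker lies flat and released, mid-drawer, from (273,105) to (273,285). I'll go in front of the panel with the fingers shut.

```bash
python3 -m jog '[{"tx":0,"ty":-35,"tz":0,"ax":0,"ay":0,"az":0,"jaw":1},{"tx":0,"ty":-40,"tz":0,"ax":0,"ay":0,"az":0,"jaw":1},{"tx":0,"ty":-35,"tz":0,"ax":0,"ay":0,"az":0,"jaw":1},{"tx":0,"ty":0,"tz":40,"ax":0,"ay":0,"az":0,"jaw":1},{"tx":0,"ty":0,"tz":45,"ax":0,"ay":0,"az":0,"jaw":1}]'
python3 -m jog '[{"tx":0,"ty":0,"tz":40,"ax":0,"ay":0,"az":0,"jaw":1},{"tx":0,"ty":10,"tz":0,"ax":0,"ay":0,"az":0,"jaw":1},{"tx":0,"ty":10,"tz":0,"ax":0,"ay":0,"az":0,"jaw":1},{"tx":0,"ty":10,"tz":0,"ax":0,"ay":0,"az":0,"jaw":1},{"tx":0,"ty":10,"tz":0,"ax":0,"ay":0,"az":0,"jaw":1}]'
```

```text
time_s: 13.9
eef_pos: [399.1, 164.0, 57.6]
ee_rot: [0.0, 0.313, 0.95, 0.0]
force: [1.1, 0.2, -0.7]
grip_width: 0.002
grip_force: 0.0
time_s: 14.52
eef_pos: [424.1, 197.2, 20.0]
ee_rot: [0.001, 0.312, 0.95, 0.0]
force: [-1.0, -2.0, 1.0]
grip_width: 0.003
grip_force: 1.2
```

```bash
python3 -m jog '[{"tx":0,"ty":11,"tz":0,"ax":0,"ay":0,"az":0,"jaw":1},{"tx":0,"ty":11,"tz":0,"ax":0,"ay":0,"az":0,"jaw":1},{"tx":0,"ty":11,"tz":0,"ax":0,"ay":0,"az":0,"jaw":1},{"tx":0,"ty":11,"tz":0,"ax":0,"ay":0,"az":0,"jaw":1},{"tx":0,"ty":11,"tz":0,"ax":0,"ay":0,"az":0,"jaw":1}]'
python3 -m jog '[{"tx":0,"ty":9,"tz":0,"ax":0,"ay":0,"az":0,"jaw":1},{"tx":0,"ty":9,"tz":0,"ax":0,"ay":0,"az":0,"jaw":1},{"tx":0,"ty":5,"tz":0,"ax":0,"ay":0,"az":0,"jaw":1},{"tx":0,"ty":3,"tz":0,"ax":0,"ay":0,"az":0,"jaw":1}]'
```

```text
time_s: 15.15
eef_pos: [456.5, 241.4, 19.3]
ee_rot: [0.0, 0.313, 0.95, 0.0]
force: [0.4, -3.2, 5.1]
grip_width: -0.003
grip_force: 2.6
time_s: 15.65
eef_pos: [471.7, 262.0, 19.2]
ee_rot: [0.0, 0.313, 0.95, 0.0]
force: [0.2, -2.9, 5.0]
grip_width: -0.004
grip_force: 2.8
```

```bash
python3 -m jog '[{"tx":0,"ty":4,"tz":0,"ax":0,"ay":0,"az":0,"jaw":1},{"tx":0,"ty":4,"tz":0,"ax":0,"ay":0,"az":0,"jaw":1},{"tx":0,"ty":3,"tz":0,"ax":0,"ay":0,"az":0,"jaw":1}]'
python3 -m jog '[{"tx":0,"ty":2,"tz":0,"ax":0,"ay":0,"az":0,"jaw":1},{"tx":0,"ty":2,"tz":0,"ax":0,"ay":0,"az":0,"jaw":1}]'
python3 -m jog '[{"tx":0,"ty":1.5,"tz":0,"ax":0,"ay":0,"az":0,"jaw":1},{"tx":0,"ty":1,"tz":0,"ax":0,"ay":0,"az":0,"jaw":1}]'
```

```text
time_s: 16.02
eef_pos: [478.1, 270.7, 19.2]
ee_rot: [0.0, 0.313, 0.95, 0.0]
force: [0.2, -3.6, 4.2]
grip_width: 0.0
grip_force: 2.8
time_s: 16.27
eef_pos: [480.5, 273.8, 19.2]
ee_rot: [0.0, 0.313, 0.95, 0.0]
force: [0.7, -3.2, 6.2]
grip_width: 0.003
grip_force: 2.8
time_s: 16.52
eef_pos: [482.0, 275.8, 19.2]
ee_rot: [0.0, 0.313, 0.95, 0.0]
force: [0.7, -3.5, 4.9]
grip_width: 0.001
grip_force: 2.8
```

```bash
python3 -m jog '[{"tx":0,"ty":1.5,"tz":0,"ax":0,"ay":0,"az":0,"jaw":1},{"tx":0,"ty":1.5,"tz":0,"ax":0,"ay":0,"az":0,"jaw":1}]'|grep -A3 eef
python3 -m jog '[{"tx":0,"ty":1,"tz":0,"ax":0,"ay":0,"az":0,"jaw":1},{"tx":0,"ty":1,"tz":0,"ax":0,"ay":0,"az":0,"jaw":1}]'|grep -A3 eef
python3 -m jog '[{"tx":0,"ty":1,"tz":0,"ax":0,"ay":0,"az":0,"jaw":1},{"tx":0,"ty":0,"tz":0,"ax":0,"ay":0,"az":0,"jaw":1}]'|grep -A3 eef
```

```text
eef_pos: [482.4, 276.6, 19.1]
ee_rot: [-0.001, 0.312, 0.95, -0.002]
force: [-9.2, -19.8, 17.4]
grip_width: 0.001
eef_pos: [482.4, 276.6, 19.2]
ee_rot: [-0.003, 0.312, 0.95, -0.004]
force: [-16.2, -30.1, 24.9]
grip_width: 0.006
eef_pos: [482.3, 276.6, 19.2]
ee_rot: [-0.003, 0.312, 0.95, -0.005]
force: [-18.3, -32.3, 26.1]
grip_width: -0.003
```

The drawer hit its hard stop at about 37 N. I'll back off, rise and check.

```bash
python3 -m jog '[{"tx":0,"ty":-8,"tz":0,"ax":0,"ay":0,"az":0,"jaw":1},{"tx":0,"ty":-22,"tz":0,"ax":0,"ay":0,"az":0,"jaw":1},{"tx":0,"ty":0,"tz":-60,"ax":0,"ay":0,"az":0,"jaw":-1},{"tx":0,"ty":0,"tz":-60,"ax":0,"ay":0,"az":0,"jaw":-1},{"tx":0,"ty":0,"tz":-60,"ax":0,"ay":0,"az":0,"jaw":-1}]'
python3 -m jog '[{"tx":-30,"ty":30,"tz":-30,"ax":0,"ay":0,"az":0,"jaw":-1},{"tx":-20,"ty":30,"tz":-10,"ax":0,"ay":0,"az":0,"jaw":-1},{"tx":0,"ty":20,"tz":0,"ax":0,"ay":0,"az":0,"jaw":-1},{"tx":0,"ty":0,"tz":0,"ax":0,"ay":0,"az":0,"jaw":-1}]'
python3 - <<'E'
from h import *
np.set_printoptions(precision=1,suppress=True)
T=tool();print(T)
O=np.array([541,354]);X=np.array([.6,.8]);Y=np.array([-.8,.6])
c=shot('wrist'); save(c,'w7.png')
for n,z in dict(grip_at_button=110,button_face=110,drawer_front=31,case=0,grip_bar=0).items():
    for e in place_of(n,'wrist')[:1]: p=at_z(c,e['centre'],z);print(n,e,p,(p[:2]-O)@X,(p[:2]-O)@Y)
v,u=np.mgrid[0:420:2,0:560:2]; v=v.ravel();u=u.ravel(); d=c['depth'][v,u]
P=np.array([c['wfc'][:3,:3]@(ray(c,(a,b))*k)+c['wfc'][:3,3] if k>0 else [0,0,-99] for a,b,k in zip(u,v,d)])
x=(P[:,:2]-O)@X;y=(P[:,:2]-O)@Y;z=P[:,2]
for k in range(-100,101,20):
    s=(z>118)&(z<127)&(abs(x)<30)&(abs(y-k)<10); b=(z>104)&(z<116)&(x>-35)&(x<0)&(abs(y-k)<10)
    f=(z>40)&(z<70)&(x>-110)&(x<-30)&(abs(y-k)<10)
    print(k,np.percentile(x[s],[3,50,97]) if s.sum()>5 else '',np.percentile(x[b],[3,50]) if b.sum()>5 else '',x[f].min() if f.any() else '')
E
```

```text
time_s: 17.9
eef_pos: [466.8, 256.7, 200.5]
ee_rot: [-0.001, 0.312, 0.95, -0.0]
force: [0.5, 0.5, 0.0]
grip_width: 0.634
grip_force: 0.0
time_s: 18.4
eef_pos: [555.1, 291.9, 237.7]
ee_rot: [-0.001, 0.312, 0.95, -0.0]
force: [-0.1, -0.8, 0.2]
grip_width: 1.0
grip_force: 0.0
[[ -0.8   0.6  -0.  555.1]
 [  0.6   0.8  -0.  291.9]
 [  0.   -0.   -1.  237.7]
 [  0.    0.    0.    1. ]]
grip_at_button {'centre': [333.1, 175.9], 'conf': 0.75} [566.8 337.2 110. ] 2.0382543946801883 -30.77235342019709
button_face {'centre': [307.7, 173.9], 'conf': 0.84} [554.7 323.1 110. ] -16.517949749821494 -29.508223226723988
drawer_front {'centre': [227.8, 127.5], 'conf': 0.63} [492.3 286.6  31. ] -83.13675906520663 -1.48406226646387
case {'centre': [314.8, 121.9], 'conf': 0.69} [538.2 355.1   0. ] -0.7859466684728202 2.920916563015533
grip_bar {'centre': [318.4, 125.0], 'conf': 0.62} [542.8 356.3   0. ] 2.8851853386504445 -0.04838015676256201
-100 [-7.5  2.7 13.3] [-9.2 -9.1] -82.19227469423163
-80 [-8.1  2.  13.1] [-9.3 -9.2] -83.30056077081325
-60 [-8.5  1.9 12.8] [-9.4 -9.4] -83.3216093330388
-40 [-11.3   0.8  12.8] [-16.6 -16.4] -86.0114560929409
-20 [-12.9   0.5  12.9] [-16.5 -16.4] -85.87375455547803
0 [-8.4  1.8 13. ] [-9.7 -9.5] -87.08321348382616
20 [-8.1  1.5 12.3] [-9.6 -9.4] -86.68064560591368
40 [-8.4  1.6 12.6] [-9.5 -9.4] -86.25096737527727
60 [-8.4  1.7 12.8] [-10.   -9.9] -83.89315848515508
80 [-8.5  1.3 12.1] [-9.9 -9.8] -83.77380831681718
100   -83.58560501632907
```

View pics/w7.png

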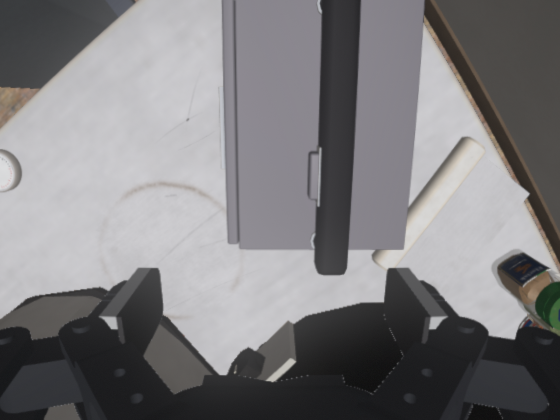

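The drawer panel is flush (x ≈ -86). The bar and button are at (335,175) and (315,175). I'll move over the button and go down.

```bash
python3 -m jog '[{"tx":9,"ty":22,"tz":0,"ax":0,"ay":0,"az":0,"jaw":-1},{"tx":9,"ty":21.7,"tz":10,"ax":0,"ay":0,"az":0,"jaw":-1},{"tx":0,"ty":0,"tz":40,"ax":0,"ay":0,"az":0,"jaw":-1},{"tx":0,"ty":0,"tz":0,"ax":0,"ay":0,"az":0,"jaw":-1},{"tx":0,"ty":0,"tz":0,"ax":0,"ay":0,"az":0,"jaw":-1}]'
python3 - <<'E'
from h import *
print(local([566.6,337.7,89]))
c=shot('wrist')
for n,z in dict(grip_at_button=110,button_face=110).items():
    for e in place_of(n,'wrist')[:1]: print(n,e,at_z(c,e['centre'],z),local(at_z(c,e['centre'],z)))
E
```

```text
time_s: 19.32
eef_pos: [567.1, 336.9, 191.0]
ee_rot: [0.001, 0.313, 0.95, 0.001]
force: [0.6, 1.1, 0.6]
grip_width: 0.998
grip_force: 0.0
[  0.99764271   0.15074753 101.97152442]
grip_at_button {'centre': [270.6, 217.5], 'conf': 0.93} [566.53101949 335.46286305 110.        ] [-0.20196827 -1.87761576 81.18476346]
button_face {'centre': [240.1, 217.6], 'conf': 0.7} [555.36039509 320.23842781 110.        ] [ -0.34953145 -20.68545916  80.87246188]
```

```bash
python3 -m jog '[{"tx":0,"ty":-1,"tz":30,"ax":0,"ay":0,"az":0,"jaw":-1},{"tx":0,"ty":0,"tz":30,"ax":0,"ay":0,"az":0,"jaw":-1},{"tx":0,"ty":0,"tz":25,"ax":0,"ay":0,"az":0,"jaw":-1},{"tx":0,"ty":0,"tz":17,"ax":0,"ay":0,"az":0,"jaw":-1},{"tx":0,"ty":0,"tz":0,"ax":0,"ay":0,"az":0,"jaw":-1}]' 60
python3 -m jog '[{"tx":0,"ty":0,"tz":0,"ax":0,"ay":0,"az":0,"jaw":1},{"tx":0,"ty":0,"tz":0,"ax":0,"ay":0,"az":0,"jaw":1},{"tx":0,"ty":0,"tz":0,"ax":0,"ay":0,"az":0,"jaw":1},{"tx":0,"ty":0,"tz":0,"ax":0,"ay":0,"az":0,"jaw":1},{"tx":0,"ty":0,"tz":0,"ax":0,"ay":0,"az":0,"jaw":1}]' 60
python3 -m jog '[{"tx":0,"ty":0,"tz":0,"ax":0,"ay":0,"az":0,"jaw":1},{"tx":0,"ty":0,"tz":0,"ax":0,"ay":0,"az":0,"jaw":1}]' 60
```

```text
time_s: 20.1
eef_pos: [565.9, 336.1, 86.7]
ee_rot: [-0.0, 0.313, 0.95, -0.0]
force: [0.8, 0.1, -0.7]
grip_width: 1.0
grip_force: 0.0
time_s: 20.72
eef_pos: [567.3, 337.7, 88.2]
ee_rot: [0.002, 0.313, 0.95, 0.002]
force: [7.8, 9.4, -0.0]
grip_width: 0.272
grip_force: 62.0
time_s: 20.98
eef_pos: [567.3, 337.7, 88.2]
ee_rot: [0.002, 0.313, 0.95, 0.002]
force: [5.8, 8.4, 0.1]
grip_width: 0.27
grip_force: 62.0
```

The opening of 0.27 (about 23 mm) means the button is in. I'll lift.

```bash
python3 -m jog '[{"tx":0,"ty":1,"tz":-6,"ax":0,"ay":0,"az":0,"jaw":1},{"tx":0,"ty":0.5,"tz":-10,"ax":0,"ay":0,"az":0,"jaw":1},{"tx":0,"ty":0,"tz":-10,"ax":0,"ay":0,"az":0,"jaw":1},{"tx":0,"ty":0,"tz":0,"ax":0,"ay":0,"az":0,"jaw":1}]'
python3 -m jog '[{"tx":0,"ty":0,"tz":-10,"ax":0,"ay":0,"az":0,"jaw":1},{"tx":0,"ty":0,"tz":-10,"ax":0,"ay":0,"az":0,"jaw":1},{"tx":0,"ty":0,"tz":-10,"ax":0,"ay":0,"az":0,"jaw":1},{"tx":0,"ty":0,"tz":-10,"ax":0,"ay":0,"az":0,"jaw":1},{"tx":0,"ty":0,"tz":0,"ax":0,"ay":0,"az":0,"jaw":1}]'
```

```text
time_s: 21.48
eef_pos: [567.3, 337.8, 113.8]
ee_rot: [0.001, 0.313, 0.95, 0.001]
force: [3.2, 4.0, -2.6]
grip_width: 0.275
grip_force: 61.8
time_s: 22.1
eef_pos: [567.2, 337.7, 152.4]
ee_rot: [0.0, 0.313, 0.95, 0.0]
force: [5.8, 6.9, -7.7]
grip_width: 0.272
grip_force: 61.3
```

```bash
python3 -m jog '[{"tx":0,"ty":0.5,"tz":-10,"ax":0,"ay":0,"az":0,"jaw":1},{"tx":0,"ty":0.5,"tz":-10,"ax":0,"ay":0,"az":0,"jaw":1},{"tx":0,"ty":0,"tz":-10,"ax":0,"ay":0,"az":0,"jaw":1},{"tx":0,"ty":0,"tz":-5,"ax":0,"ay":0,"az":0,"jaw":1},{"tx":0,"ty":0,"tz":0,"ax":0,"ay":0,"az":0,"jaw":1}]'
python3 -m jog '[{"tx":0,"ty":0,"tz":-2,"ax":0,"ay":0,"az":0,"jaw":1},{"tx":0,"ty":0,"tz":0,"ax":0,"ay":0,"az":0,"jaw":1}]'
```

```text
time_s: 22.72
eef_pos: [567.4, 337.9, 188.1]
ee_rot: [-0.0, 0.313, 0.95, -0.0]
force: [1.3, -0.3, -8.2]
grip_width: 0.272
grip_force: 61.4
time_s: 22.98
eef_pos: [567.2, 337.9, 188.4]
ee_rot: [-0.001, 0.313, 0.95, -0.001]
force: [4.4, -1.0, -21.4]
grip_width: 0.268
grip_force: 60.6
```

The force rose sharply at 100 mm of travel. I'll settle, then verify the bar height and that the drawer is still shut.

```bash
python3 -m jog '[{"tx":0,"ty":0,"tz":-0.5,"ax":0,"ay":0,"az":0,"jaw":1},{"tx":0,"ty":0,"tz":0,"ax":0,"ay":0,"az":0,"jaw":1},{"tx":0,"ty":0,"tz":0,"ax":0,"ay":0,"az":0,"jaw":1},{"tx":0,"ty":0,"tz":0,"ax":0,"ay":0,"az":0,"jaw":1},{"tx":0,"ty":0,"tz":0,"ax":0,"ay":0,"az":0,"jaw":1}]'
python3 - <<'E'
from h import *
O=np.array([541,354]);X=np.array([.6,.8]);Y=np.array([-.8,.6])
for cam in ('wrist','top'):
    c=shot(cam); save(c,cam+'8.png')
    v,u=np.mgrid[0:420:2,0:560:2]; v=v.ravel();u=u.ravel(); d=c['depth'][v,u]
    P=np.array([c['wfc'][:3,:3]@(ray(c,(a,b))*k)+c['wfc'][:3,3] if k>0 else [0,0,-99] for a,b,k in zip(u,v,d)])
    x=(P[:,:2]-O)@X;y=(P[:,:2]-O)@Y;z=P[:,2]
    for k in (-100,-80,-60,0,30,60,90):
        s=(abs(x-2)<6)&(abs(y-k)<8)&(z>80); f=(z>40)&(z<70)&(x>-220)&(x<-30)&(abs(y-k)<8)
        print(cam,k,np.median(z[s]) if s.any() else '',x[f].min() if f.any() else '')
E
```

```text
time_s: 23.6
eef_pos: [567.1, 337.9, 188.5]
ee_rot: [-0.001, 0.313, 0.95, -0.001]
force: [5.1, 0.6, -25.6]
grip_width: 0.271
grip_force: 60.1
wrist -100  -81.90526042326657
wrist -80  -83.30845066067667
wrist -60 222.87837574783885 -83.19797148525576
wrist 0 222.74625424509722 -86.82614225381873
wrist 30 222.77162390624727 -87.30133844128513
wrist 60 222.82024825075237 -83.44494786401931
wrist 90  -83.31413614842562
top -100 167.4900310122864 -82.5097872872093
top -80 223.7481542957455 -83.03105485281199
top -60 482.8762659542862 -83.91136814161636
top 0 481.6120271250278 -85.64999268725042
top 30 491.8758526761288 -85.64436492948343
top 60  -83.44891388194105
top 90  -84.35315056240748
```

View pics/wrist8.png

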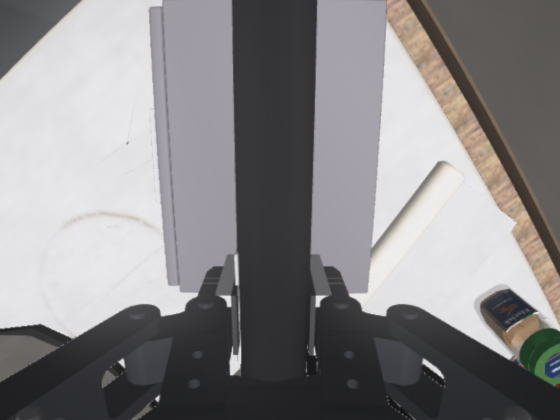

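The bar is gripped (240–315, 240–380). Its top reads 222.8 mm against 122 mm with the handle down, so it is at full extension, and the drawer panel (155–175) is still flush. I'm handing in the job.

```bash
python3 -c "
from rig import finish_job; print(finish_job())"
```

```text
the job is handed in; nothing more can be done
None
```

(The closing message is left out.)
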